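Draw a gas sample and hold the syringe plunger at its line

ROBOT

A 6-joint arm with a two-finger parallel gripper is mounted at the origin on the work surface. World frame = base frame: x ahead of the robot, y to its left, z up, the work surface at z = 0. Lengths are in m, angles in rad, forces in N, time in s.
With the tool pointing down it reaches from about 0.35 to 0.975 m from the base axis. Payload 4.9 kg.
Tool frame: the origin (TCP) lies at the very end of the fingers, on their centre line; the grasp point (between the pads) lies 19 mm behind it; x points along the fingers, y is the direction in which the jaws open and shut, and the axes are right-handed (so a half turn about x gives the same grasp; the last joint's range is limited). The gripper opens to 85 mm and grips with 20 to 120 N. Pads are 22 mm wide; open, the fingers measure 114 mm over their backs; the gripper's body (76 mm by 85 mm) begins 54 mm behind the grasp point. The pads swing forward as they close: fully open they stand 13 mm farther back than shut.
Start: joints at [1.03, 0.053, 1.613, -0, 1.476, -0.119], TCP at [0.256, 0.57, 0.231] pointing down, gripper open.
Joint ranges: [-3.01, 3.01], [-1.01, 2.22], [0.06, 2.58], [-1.02, 4.17], [0.09, 2.62], [-3.14, 3.14]. Speed limits (rad/s): [2.57, 2.57, 3.14, 3.14, 3.14, 3.14].

INTERFACE

Orientations are given as a rotation vector (axis times angle).
In Python, from station import ctrl, get_image, calibration, finish_job, search_frame, cut_out, mark_of gives the robot as it stands. The module is installed in compiled form; this text tells all that it offers.
- The arm moves only by the tool arm_command, never from a script. Its argument "plan" is a list that holds one entry, the list of rows, each a list of 7 numbers: the shift along the tool's x, y, z in m, then the turn, a rotation vector about the tool's x, y, z in degrees, then the finger opening in m, from 0 to 0.0854. A call has 1 to 20 rows; each row shifts and turns the pose as measured when the row begins, along the tool's axes as they then stand; what a row does not reach is not made up. A row lasts 1/12 s, in which the tool goes at most 41.7 mm and 7.16 degrees, less where a joint would pass 70% of its speed; a pose out of reach is approached as far as the arm can. A call with a gripper value outside its range is refused whole. The fingers move at their own pace and stop on an object; "squeeze" is the grip in N (left out, the last holds). Time passes only in rows, so rows that do not move let the fingers close. It gives the time, the measured TCP pose, the force and the opening at its end, in the units of the state.
- ctrl.get_obs(): the state, without advancing time (a new reading comes with each control period).
- get_image(name): name is "side" or "top" or "wrist"; returns the picture (400x640x3 uint8, red, green, blue); there is no depth.
- calibration(name): a dict with "fx", "fy", "cx", "cy" (pixels), "cam_to_world" (4x4, takes a point from camera to world coordinates); the wrist camera has in their place "hand_eye" (4x4, takes a point from camera to tool coordinates, whose origin is the TCP and whose axes are the tool frame's). Camera axes: x right, y down, z forward; pixel columns grow to the right and rows downward; lengths in m; the calibration is good to about 2 mm. A picture is of the moment at which its call begins: read the wrist's pose just before it. calibration takes no time and is no camera call.
- finish_job(): hands the job in, once; it reports no verdict.
Trained networks look in the newest picture that a camera, given by its name, has taken for a name from the list of things; names that differ only in an ending like _2 or _b are one class to them, and where a whole thing is asked for, a point or a joint stands for the part that bears it (a point fixed in the world has none). Each returns a list of dicts, best first, with "conf" (0 to 1); they miss things now and then, are a little off and sometimes report something else, mostly with a low value. They report only what shows in the picture. A call takes as long as a camera call. They do not tell look-alikes from the thing itself.
- search_frame(camera, thing): "at" ([x, y, z] in m, in the coordinates of the camera as it stood for that picture, good to about 4 mm: the middle of the surface that is visible of it).
- cut_out(camera, thing): "mask" (400x640 bool, what is visible of it).
- mark_of(camera, thing): "at" ([x, y, z] in m, in the coordinates of the camera as it stood for that picture, good to about 4 mm: a listed point, or the origin of a listed thing).
The state is a dict: "t": time; "q": joint angles; "dq": joint speeds; "effort": joint torques, N m; "tool_pos": TCP position; "tool_rot": TCP orientation; "contact_force": force on the tool from outside, world axes, zero at the start; "wrist_torque": the same for the moment, N m; "opening": finger opening in m.
Only numpy, scipy, OpenCV 4.12 (cv2) and the standard library are available. Lean on these libraries where they do the work, as an engineer would, in place of code of your own. Each camera call takes 0.05 s, during which the arm holds its last target. There are 200 camera calls.

TASK

Take a gas sample on the sampling stand: press the purge valve's round head right down to its stop, keep it down for about a second and let it spring back up, while the syringe plunger is still fully in. Then take the plunger by its knob and draw it straight up without forcing it against the barrel, never out of the barrel, until the ring line on its rod is level with the top face of the barrel's flange, and finish the program still holding it there, steady. Leave the loose things around it where they are.

Things in the scene. Friction and masses are not known exactly. Their poses are not given: they have to be found in the camera images.
- purge (a joint): purge valve on the sampling stand: black mushroom head, 34 mm across, 12 mm thick, that slides straight down on a spring. Value is how far it is pressed: 0 up, 0.010 m at its stop. It takes 2 N to start and 5 N at the stop, and springs back when released. It sits on a square aluminium block at the opposite end of the base plate from the syringe, 150 mm between the two axes, and has a small round gauge beside it, lower than the head.
- purge_top (a point): centre of the flat top of the purge valve's head, 92 mm above the table when up
- barrel_rim (a point): centre of the top face of the syringe's flange (60 mm square aluminium flange, 14 mm thick, four tie-rod nuts standing 5 mm above its corners), 150 mm above the table; z along the upright bore, y of this frame points from the syringe towards the purge valve. The bore is 30 mm wide and 116 mm deep, in a clear barrel of 39 mm outside between four tie rods. The stand is a 120 x 260 mm base plate fixed to the table, at any yaw within about 45 degrees.
- knob (a point): centre of the plunger's knurled aluminium knob, 36 mm across and 24 mm tall, on top of the upright plunger. At the start the plunger is fully in, resting on the bottom of the bore, and the knob's centre is 34 mm above the flange's top face. Plunger: round steel rod 28 mm across, 138 mm long below the knob, about 0.15 kg, loose in the bore with 1 mm of play all round: it slides freely, can turn, and drops back in when let go.
- ring_line (a point): centre of the black ring line (3 mm wide) around the plunger's rod, 84 mm below the knob's centre and 66 mm above the rod's lower end, z along the rod; 50 mm below the flange's top face at the start, inside the clear barrel
- wrench: open-ended steel wrench, 160 mm long, lying flat on the table beside the stand; leave alone
- coupling: brass hose coupling, 26 mm across and 46 mm tall, standing beside the stand; origin at its underside; leave alone
- tape: roll of black tape, 54 mm across and 19 mm tall, lying flat beside the stand; leave alone
- screwdriver: screwdriver, 190 mm long, lying on the table; leave alone
- grease: small jar, 52 mm across and 55 mm tall; leave alone
- multimeter: grey hand-held meter, 160 x 80 x 40 mm, lying on its back; leave alone
There are look-alikes about, which are no part of the job. Of the things shaped like the part that bears knob, the bare steel one is meant.

How it is judged:
By the outcome, as a careful person would: the job done as asked, in the order asked, and still so for the second after the job is handed in, while the arm keeps its last pose, push and grip.
It also fails if it takes over 50 s, if anything falls off the work surface, if the arm or the gripper's body presses on something with over 40 N, if the wrist force passes 120 N, or if a joint passes its speed limit or range.

## Working session

There is one attempt and no reset: what is moved stays moved. The work goes in short steps, Python scripts to look and compute and a tool call to move; the robot and the scene stay as the last step left them, time stands still between calls to the robot, and variables do not carry over. Pictures are saved under pics/ and viewed, about 8 in all and at most 12, crops included, and the job is handed in when it is done.

Besides the shell and the picture viewer there is one more tool, called after "Call:" as name(argument=value, ...), one argument or row to a line, values as JSON. arm_command: Moves the arm, as the interface text tells. Its arguments: {"type":"object","properties":{"plan":{"type":"array","items":{"type":"array","items":{"type":"array","items":{"type":"number"}}}},"squeeze":{"type":"number"}},"required":["plan"]}

```bash
mkdir -p pics; cat > h.py <<'E'
import numpy as np, cv2
from scipy.spatial.transform import Rotation as R
from station import *
def T_cam(n):
    c=calibration(n)
    if n!="wrist": return np.array(c["cam_to_world"])
    o=ctrl.get_obs(); T=np.eye(4); T[:3,:3]=R.from_rotvec(o["tool_rot"]).as_matrix(); T[:3,3]=o["tool_pos"]
    return T@np.array(c["hand_eye"])
def w(T,p): return (T[:3,:3]@np.array(p)+T[:3,3]).round(4)
def proj(n,T,p):
    c=calibration(n); q=T[:3,:3].T@(np.array(p)-T[:3,3]); return (c["fx"]*q[0]/q[2]+c["cx"],c["fy"]*q[1]/q[2]+c["cy"])
def save(im,f): cv2.imwrite("pics/"+f,cv2.cvtColor(im,cv2.COLOR_RGB2BGR))
E
python3 - <<'E'
from h import *
o=ctrl.get_obs(); print(o["t"],o["tool_pos"],o["tool_rot"],o["opening"])
ims=[]
for n in ["side","top"]:
    T=T_cam(n); ims.append(get_image(n))
    print(n,T.round(3).tolist())
    for t in ["purge_top","barrel_rim","knob","ring_line"]:
        for d in mark_of(n,t)[:4]: print(n,t,round(d["conf"],2),w(T,d["at"]),np.round(proj(n,T,w(T,d["at"]))))
    save(ims[-1],n+"0.png")
print(R.from_rotvec(o["tool_rot"]).as_matrix().round(3))
E
```

```text
0.0 [0.255576   0.56968306 0.23009549] [ 0.32936611  1.54598451 -0.33237197] 0.08524862325877422
side [[-0.983, -0.129, 0.128, 0.42], [-0.181, 0.686, -0.705, 0.951], [0.003, -0.716, -0.698, 1.074], [0.0, 0.0, 0.0, 1.0]]
side purge_top 0.53 [0.5962 0.0672 0.0901] [312. 232.]
side barrel_rim 0.82 [ 0.58   -0.0813  0.1533] [327. 180.]
side barrel_rim 0.3 [ 0.5897 -0.4247 -0.0013] [340. 149.]
side knob 0.92 [ 0.5396 -0.2285  0.1461] [348. 152.]
side knob 0.78 [ 0.629  -0.1944  0.1522] [317. 154.]
side ring_line 0.63 [ 0.5409 -0.2308  0.0647] [347. 172.]
top [[-0.016, -0.991, 0.129, 0.392], [-1.0, 0.014, -0.015, 0.006], [0.013, -0.129, -0.992, 1.438], [0.0, 0.0, 0.0, 1.0]]
top purge_top 0.54 [0.5966 0.0673 0.0939] [288. 191.]
top purge_top 0.49 [ 0.4484 -0.4557  0.0026] [444. 236.]
top barrel_rim 0.97 [ 0.578  -0.0811  0.1499] [335. 193.]
top knob 0.67 [ 0.5392 -0.2249  0.1467] [383. 206.]
top knob 0.58 [ 0.6238 -0.193   0.1508] [371. 178.]
top knob 0.51 [ 0.5802 -0.0761  0.1836] [334. 191.]
top ring_line 0.68 [ 0.6248 -0.1865  0.0661] [366. 183.]
top ring_line 0.56 [ 0.539  -0.2276  0.0651] [379. 209.]
[[-0.001  0.409  0.912]
 [-0.002  0.912 -0.409]
 [-1.    -0.002 -0.   ]]
```

View pics/side0.png

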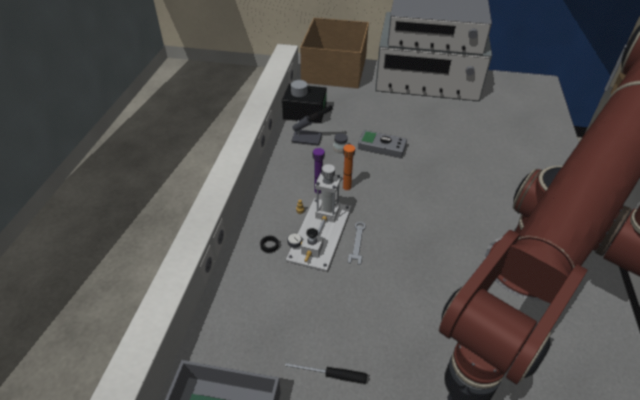

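View pics/top0.png

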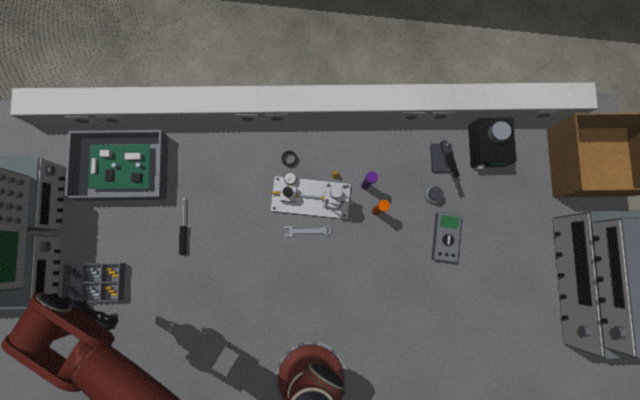

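The side view shows the stand with the syringe at about (328,180) and the purge head at (312,235). The orange plunger (348,152) and the purple one (318,155) are the look-alikes. The top view agrees: syringe (335,192), purge (288,191). Next I move above the purge valve with the fingers closing.

Call:
arm_command(
  plan=[
    [[0, -0.021, 0.034, 0, 0, 0, 0], [0, -0.021, 0.034, 0, 0, 0, 0], [0, -0.021, 0.034, 0, 0, 0, 0], [0, -0.021, 0.034, 0, 0, 0, 0], [0, -0.021, 0.034, 0, 0, 0, 0], [0, -0.021, 0.034, 0, 0, 0, 0], [0, -0.021, 0.034, 0, 0, 0, 0], [0, -0.021, 0.034, 0, 0, 0, 0], [0, -0.021, 0.034, 0, 0, 0, 0], [0, -0.021, 0.034, 0, 0, 0, 0], [0, -0.021, 0.034, 0, 0, 0, 0], [0, -0.021, 0.034, 0, 0, 0, 0], [0, -0.021, 0.034, 0, 0, 0, 0]],
  ],
)

```text
t: 1.58
tool_pos: [0.5565, 0.1304, 0.2329]
tool_rot: [0.324, 1.542, -0.313]
contact_force: [-0.3, 1.3, -0.0]
opening: 0.0001
```

```bash
cat > look.py <<'E'
from h import *
import sys
o=ctrl.get_obs(); M=R.from_rotvec(o["tool_rot"]).as_matrix(); p=o["tool_pos"]
print(o["t"],p.round(4),M.round(3).tolist(),o["opening"],np.round(o["contact_force"],2),o["q"].round(2))
f=sys.argv[1]
T=T_cam("wrist"); im=get_image("wrist"); save(im,f+".png")
for t in sys.argv[2:]:
    for d in mark_of("wrist",t)[:3]:
        q=w(T,d["at"]); print(t,round(d["conf"],2),q,np.round(proj("wrist",T,q)),"tool shift",(M.T@(q-p)).round(4))
E
python3 look.py w1 purge_top barrel_rim knob
```

```text
1.5833 [0.5565 0.1304 0.2329] [[0.006, 0.395, 0.919], [0.006, 0.919, -0.395], [-1.0, 0.008, 0.003]] 6.458816443798715e-05 [-0.28  1.3  -0.02] [ 0.1  -0.08  1.74  0.01  1.47 -1.07]
purge_top 0.79 [0.595  0.0668 0.0939] [274. 248.] tool shift [ 0.1388 -0.0442  0.06  ]
barrel_rim 0.58 [ 0.5768 -0.0803  0.1492] [ 96. 324.] tool shift [ 0.0826 -0.1861  0.1016]
knob 0.61 [ 0.5802 -0.084   0.1873] [ 61. 364.] tool shift [ 0.0445 -0.1879  0.1063]
```

Call:
arm_command(
  plan=[
    [[0, -0.022, 0.03, 0, 0, 0, 0], [0, -0.022, 0.03, 0, 0, 0, 0], [0.03, 0, 0, 0, 0, 0, 0], [0.03, 0, 0, 0, 0, 0, 0], [0.02, 0, 0, 0, 0, 0, 0], [0, 0, 0, 0, 0, 0, 0]],
  ],
)

```text
t: 2.28
tool_pos: [0.5945, 0.0749, 0.1535]
tool_rot: [0.319, 1.539, -0.301]
contact_force: [0.0, 0.7, 0.6]
opening: -0.0
```

```bash
python3 look.py w2 purge_top
```

```text
2.2833 [0.5945 0.0749 0.1535] [[0.012, 0.385, 0.923], [0.009, 0.923, -0.386], [-1.0, 0.013, 0.007]] -4.7292391190438794e-05 [0.   0.73 0.56] [-0.    0.04  1.76  0.01  1.33 -1.18]
purge_top 0.91 [0.5944 0.0652 0.0906] [306. 222.] tool shift [ 0.0628 -0.0098  0.0031]
```

View pics/w2.png

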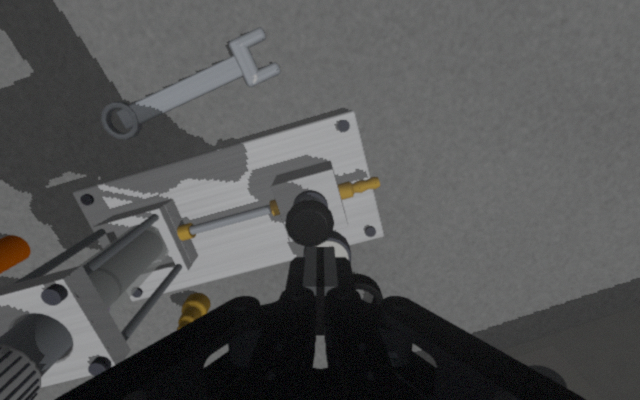

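The head is at (310,222), just ahead of the closed fingertips. I centre over it and approach.

Call:
arm_command(
  plan=[
    [[0.02, -0.009, 0.003, 0, 0, 0, 0], [0.02, 0, 0, 0, 0, 0, 0], [0.012, 0, 0, 0, 0, 0, 0], [0.004, 0, 0, 0, 0, 0, 0], [0.003, 0, 0, 0, 0, 0, 0]],
  ],
)

```text
t: 2.8
tool_pos: [0.6035, 0.0704, 0.1098]
tool_rot: [0.316, 1.514, -0.29]
contact_force: [-0.2, 0.1, 0.8]
opening: -0.0001
```

Call:
arm_command(
  plan=[
    [[0, 0, 0, 0, 0, 0, 0], [0, 0, 0, 0, 0, 0, 0]],
  ],
)

```text
t: 2.97
tool_pos: [0.6044, 0.0712, 0.1116]
tool_rot: [0.315, 1.512, -0.289]
contact_force: [0.6, -1.1, 0.5]
opening: 0.0
```

```bash
python3 look.py w3 purge_top; python3 -c "
from h import *
print({k:np.round(v,3) for k,v in ctrl.get_obs().items()})
o=ctrl.get_obs();M=R.from_rotvec(o['tool_rot']).as_matrix()
D=np.array([[0,np.cos(a:=np.radians(83)),np.sin(a)],[0,np.sin(a),-np.cos(a)],[-1,0,0]])
print(R.from_matrix(M.T@D).as_rotvec(degrees=True))"
```

```text
2.9667 [0.6044 0.0712 0.1116] [[0.04, 0.377, 0.925], [0.009, 0.926, -0.378], [-0.999, 0.024, 0.033]] 2.3128155271351308e-05 [ 0.58 -1.09  0.49] [-0.01  0.09  1.78  0.01  1.23 -1.2 ]
purge_top 0.7 [0.5944 0.0663 0.0922] [305. 233.] tool shift [ 0.019  -0.0087 -0.008 ]
{'t': np.float64(3.067), 'q': array([-0.01 ,  0.09 ,  1.781,  0.01 ,  1.231, -1.196]), 'dq': array([-0.003,  0.002,  0.005,  0.   , -0.002,  0.   ]), 'effort': array([ 8.3000e-02, -3.8195e+01, -3.4247e+01,  3.6000e-02, -1.1300e-01,
        1.0000e-03]), 'tool_pos': array([0.604, 0.071, 0.112]), 'tool_rot': array([ 0.316,  1.512, -0.289]), 'contact_force': array([ 0.927,  0.304, -0.204]), 'wrist_torque': array([-0.022, -0.017,  0.003]), 'opening': np.float64(-0.0)}
[-15.19667805   2.08098717  -1.09537013]
```

```bash
cat > go.py <<'E'
from h import *
import sys
x,y,z,a=map(float,sys.argv[1:5]); a=np.radians(a)
o=ctrl.get_obs();M=R.from_rotvec(o['tool_rot']).as_matrix()
D=np.array([[0,np.cos(a),np.sin(a)],[0,np.sin(a),-np.cos(a)],[-1,0,0]])
d=np.array([x,y,z])-o['tool_pos']
print("t",round(o['t'],2),"pos",o['tool_pos'].round(4),"F",np.round(o["contact_force"],1),"open",round(o["opening"],4))
print("shift now-frame",(M.T@d).round(4),"shift goal-frame",(D.T@d).round(4),"turn",R.from_matrix(M.T@D).as_rotvec(degrees=True).round(2))
E
```

Call:
arm_command(
  plan=[
    [[0, 0, 0, -5, 0.7, -0.4, 0], [0, 0, 0, -5, 0.7, -0.4, 0], [0, 0, 0, -5, 0.7, -0.4, 0], [0, 0, 0, 0, 0, 0, 0]],
  ],
)

```text
t: 3.4
tool_pos: [0.6059, 0.0709, 0.1151]
tool_rot: [0.088, 1.567, -0.091]
contact_force: [0.7, 1.2, -0.4]
opening: -0.0
```

```bash
python3 go.py 0.595 0.066 0.1 83
```

```text
t 3.4 pos [0.6059 0.0709 0.1151] F [ 0.7  1.2 -0.4] open -0.0
shift now-frame [ 0.015  -0.0061 -0.0103] shift goal-frame [ 0.0151 -0.0062 -0.0102] turn [0.46 0.14 0.12]
```

Call:
arm_command(
  plan=[
    [[0, -0.003, -0.005, 0, 0, 0, 0], [0, -0.003, -0.005, 0, 0, 0, 0], [0.006, 0, 0, 0, 0, 0, 0], [0.006, 0, 0, 0, 0, 0, 0], [0.003, 0, 0, 0, 0, 0, 0], [0, 0, 0, 0, 0, 0, 0]],
  ],
)

```text
t: 3.9
tool_pos: [0.5944, 0.0652, 0.1]
tool_rot: [0.094, 1.563, -0.097]
contact_force: [-0.8, -0.7, -0.0]
opening: 0.0001
```

```bash
python3 go.py 0.595 0.066 0.08 83
```

```text
t 3.9 pos [0.5944 0.0652 0.1   ] F [-0.8 -0.7 -0. ] open 0.0001
shift now-frame [0.02   0.0009 0.0004] shift goal-frame [0.02   0.0008 0.0005] turn [0.   0.31 0.08]
```

Centred with the tips 8 mm above the head. Now a slow press.

Call:
arm_command(
  plan=[
    [[0.004, 0, 0, 0, 0, 0, 0], [0.004, 0, 0, 0, 0, 0, 0], [0.004, 0, 0, 0, 0, 0, 0], [0.004, 0, 0, 0, 0, 0, 0], [0.003, 0, 0, 0, 0, 0, 0]],
  ],
)

```text
t: 4.32
tool_pos: [0.5947, 0.0652, 0.0818]
tool_rot: [0.095, 1.565, -0.098]
contact_force: [-12.6, -0.1, 24.4]
opening: 0.0003
```

Call:
arm_command(
  plan=[
    [[0, 0, 0, 0, 0, 0, 0], [0.0005, 0, 0, 0, 0, 0, 0], [0.0005, 0, 0, 0, 0, 0, 0]],
  ],
)

```text
t: 4.57
tool_pos: [0.5951, 0.0652, 0.083]
tool_rot: [0.094, 1.566, -0.098]
contact_force: [-3.4, -0.5, 4.7]
opening: 0.0001
```

Call:
arm_command(
  plan=[
    [[0.002, 0, 0, 0, 0, 0, 0], [0.0015, 0, 0, 0, 0, 0, 0]],
  ],
)

```text
t: 4.73
tool_pos: [0.5954, 0.0652, 0.0819]
tool_rot: [0.094, 1.566, -0.098]
contact_force: [-10.0, -0.6, 16.9]
opening: -0.0001
```

Call:
arm_command(
  plan=[
    [[0.0013, 0, 0, 0, 0, 0, 0], [0.0013, 0, 0, 0, 0, 0, 0], [0.0013, 0, 0, 0, 0, 0, 0], [0.0013, 0, 0, 0, 0, 0, 0]],
  ],
)

```text
t: 5.07
tool_pos: [0.5954, 0.0653, 0.082]
tool_rot: [0.093, 1.569, -0.098]
contact_force: [-6.1, 0.4, 11.1]
opening: -0.0
```

Call:
arm_command(
  plan=[
    [[0.0014, 0, 0, 0, 0, 0, 0], [0.0014, 0, 0, 0, 0, 0, 0], [0.0014, 0, 0, 0, 0, 0, 0], [0.0014, 0, 0, 0, 0, 0, 0], [0.0014, 0, 0, 0, 0, 0, 0], [0.0014, 0, 0, 0, 0, 0, 0], [0.0014, 0, 0, 0, 0, 0, 0], [0.0014, 0, 0, 0, 0, 0, 0], [0.0014, 0, 0, 0, 0, 0, 0]],
  ],
)

```text
t: 5.82
tool_pos: [0.5954, 0.0652, 0.082]
tool_rot: [0.09, 1.575, -0.099]
contact_force: [-5.9, -0.2, 10.8]
opening: -0.0002
```

```bash
python3 go.py 0.595 0.066 0.08 83
```

```text
t 5.82 pos [0.5954 0.0652 0.082 ] F [-5.9 -0.2 10.8] open -0.0002
shift now-frame [ 0.002   0.0007 -0.0005] shift goal-frame [ 0.002   0.0007 -0.0005] turn [ 0.09 -0.36  0.34]
```

Held at 0.082 m (full 10 mm) for just over 1 s. Now I release and rise, then open the fingers.

Call:
arm_command(
  plan=[
    [[-0.006, 0, 0, 0, 0, 0, 0], [-0.01, 0, 0, 0, 0, 0, 0], [-0.02, 0, 0, 0, 0, 0, 0], [-0.03, 0, 0, 0, 0, 0, 0], [-0.03, 0, 0, 0, 0, 0, 0], [-0.03, 0, 0, 0, 0, 0, 0], [-0.03, 0, 0, 0, 0, 0, 0], [-0.03, 0, 0, 0, 0, 0, 0.085], [-0.02, 0, 0, 0, 0, 0, 0.085], [0, 0, 0, 0, 0, 0, 0.085]],
  ],
)

```text
t: 6.65
tool_pos: [0.5962, 0.0667, 0.2926]
tool_rot: [0.092, 1.577, -0.098]
contact_force: [0.4, 0.6, 1.9]
opening: 0.0356
```

```bash
python3 go.py 0.579 -0.080 0.27 83; python3 look.py w4 purge_top barrel_rim knob
```

```text
t 6.65 pos [0.5962 0.0667 0.2926] F [0.4 0.6 1.9] open 0.0356
shift now-frame [ 0.0233 -0.1476  0.0008] shift goal-frame [ 0.0226 -0.1477  0.0008] turn [ 0.08 -0.46  0.28]
6.65 [0.5962 0.0667 0.2926] [[-0.009, 0.121, 0.993], [-0.004, 0.993, -0.121], [-1.0, -0.005, -0.008]] 0.035606066196440016 [0.39 0.58 1.9 ] [-0.01 -0.03  1.59 -0.    1.59 -1.46]
purge_top 0.92 [0.5953 0.0655 0.093 ] [320. 173.] tool shift [ 0.1996 -0.0003  0.0009]
barrel_rim 0.67 [ 0.5791 -0.0854  0.148 ] [155. 189.] tool shift [ 0.1454 -0.1523  0.0026]
knob 0.85 [ 0.578  -0.0845  0.1835] [134. 199.] tool shift [ 0.1099 -0.1517  0.0011]
knob 0.82 [ 0.6276 -0.1991  0.1521] [ 52. 251.] tool shift [ 0.1413 -0.2594  0.0644]
knob 0.67 [0.7263 0.0618 0.0057] [328. 248.] tool shift [0.2858 0.0122 0.1321]
```

Purge is back up at 93 mm. Over to above the knob.

Call:
arm_command(
  plan=[
    [[0, -0.03, 0, 0, 0, 0, 0.085], [0, -0.03, 0, 0, 0, 0, 0.085], [0, -0.03, 0, 0, 0, 0, 0.085], [0, -0.03, 0, 0, 0, 0, 0.085], [0, -0.022, 0, 0, 0, 0, 0.085], [0, -0.005, 0, 0, 0, 0, 0.085], [0, 0, 0, 0, 0, 0, 0.085]],
  ],
)

```text
t: 7.43
tool_pos: [0.568, -0.0821, 0.2646]
tool_rot: [0.092, 1.619, -0.092]
contact_force: [0.5, 0.5, -0.6]
opening: 0.085
```

```bash
python3 look.py w5 barrel_rim knob; python3 go.py 0.579 -0.082 0.22 83; python3 - <<'E'
from h import *
for n in ["side","top"]:
    T=T_cam(n); get_image(n)
    for t in ["purge_top","barrel_rim","knob"]:
        for d in mark_of(n,t)[:4]: print(n,t,round(d["conf"],2),w(T,d["at"]))
E
```

```text
7.4333 [ 0.568  -0.0821  0.2646] [[-0.05, 0.116, 0.992], [0.003, 0.993, -0.116], [-0.999, -0.003, -0.05]] 0.08504419592673469 [ 0.53  0.54 -0.6 ] [-0.27 -0.05  1.66 -0.01  1.58 -1.72]
knob 0.69 [ 0.5756 -0.0856  0.1848] [317. 225.] tool shift [ 0.0794 -0.0024  0.0119]
knob 0.66 [ 0.6288 -0.1949  0.1532] [202. 283.] tool shift [ 0.1079 -0.1046  0.079 ]
knob 0.65 [ 0.5371 -0.2308  0.1494] [138. 186.] tool shift [ 0.1162 -0.151  -0.0076]
t 7.58 pos [ 0.5687 -0.0803  0.2658] F [ 0.1 -0.3  1.2] open 0.0853
shift now-frame [ 0.0452 -0.0004  0.0126] shift goal-frame [ 0.0458 -0.0005  0.0104] turn [ 0.49 -2.77  0.17]
side purge_top 0.63 [0.595  0.0633 0.0935]
side barrel_rim 0.84 [ 0.5774 -0.081   0.1539]
side knob 0.72 [ 0.5363 -0.2268  0.1448]
side knob 0.59 [ 0.5769 -0.0853  0.1845]
side knob 0.54 [ 0.6291 -0.1967  0.1543]
top purge_top 0.51 [0.5994 0.0646 0.0916]
top barrel_rim 0.9 [ 0.5759 -0.0779  0.1521]
top knob 0.55 [ 0.5401 -0.2265  0.1474]
top knob 0.45 [ 0.5787 -0.0762  0.1836]
```

View pics/w5.png

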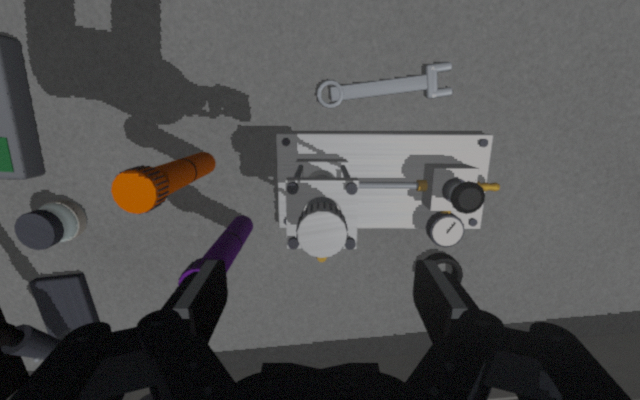

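The steel knob's top is at about (322,233) between the fingers, with the flange square to the jaws. I correct the tilt, then come in.

Call:
arm_command(
  plan=[
    [[0, 0, 0, 0, -1.4, 0, 0.085], [0, 0, 0, 0.5, -1.4, 0.2, 0.085], [0.005, 0, 0.005, 0, 0, 0, 0.085], [0.005, 0, 0.005, 0, 0, 0, 0.085], [0, 0, 0, 0, 0, 0, 0.085]],
  ],
)

```text
t: 8.4
tool_pos: [0.5803, -0.0817, 0.2577]
tool_rot: [0.096, 1.558, -0.097]
contact_force: [-0.1, -0.7, 0.0]
opening: 0.0854
```

```bash
python3 look.py w6; python3 go.py 0.578 -0.081 0.165 83; python3 - <<'E'
from h import *
im=cv2.imread("pics/w6.png"); T=T_cam("wrist"); c=calibration("wrist")
ms=cut_out("wrist","knob")
u,v=proj("wrist",T,(0.578,-0.081,0.196)); print(u,v,[ (d["conf"],np.argwhere(d["mask"]).mean(0).round()) for d in ms])
cr=im[int(v)-70:int(v)+70,int(u)-100:int(u)+100]; g=cv2.medianBlur(cv2.cvtColor(cr,cv2.COLOR_BGR2GRAY),3)
C=cv2.HoughCircles(g,cv2.HOUGH_GRADIENT,1,10,param1=80,param2=12,minRadius=18,maxRadius=45)
for a,b,r in C[0][:4]:
    a+=int(u)-100;b+=int(v)-70
    d=T[:3,:3]@np.array([(a-c["cx"])/c["fx"],(b-c["cy"])/c["fy"],1]); k=(0.196-T[2,3])/d[2]; print(a,b,r,"R=",r/c["fx"]*k,(T[:3,3]+k*d).round(4))
E
```

```text
8.4 [ 0.5803 -0.0817  0.2577] [[0.011, 0.122, 0.992], [-0.001, 0.992, -0.122], [-1.0, -0.0, 0.011]] 0.08535673385757585 [-0.1  -0.74  0.04] [-0.27 -0.06  1.68  0.    1.51 -1.72]
t 8.45 pos [ 0.5801 -0.0817  0.258 ] F [0.  0.2 0.7] open 0.085
shift now-frame [ 0.093   0.0004 -0.0032] shift goal-frame [ 0.093   0.0004 -0.0022] turn [-0.03  0.6   0.  ]
321.01805262590574 214.49051936699868 [(0.95, array([162., 146.])), (0.84, array([210., 318.])), (0.65, array([240., 211.]))]
318.5 215.5 25.2 R= 0.01696263114432648 [ 0.5785 -0.0828  0.196 ]
316.5 195.5 44.4 R= 0.02927624219270968 [ 0.5643 -0.0823  0.196 ]
324.5 189.5 43.3 R= 0.02837722897403925 [ 0.5609 -0.0766  0.196 ]
307.5 190.5 36.6 R= 0.024010419304785573 [ 0.5602 -0.0878  0.196 ]
```

Call:
arm_command(
  plan=[
    [[0.02, 0, -0.003, 0, 0.6, 0, 0.085], [0.02, 0, 0, 0, 0, 0, 0.085], [0.02, 0, 0, 0, 0, 0, 0.085], [0.015, 0, 0, 0, 0, 0, 0.085], [0.008, 0, 0, 0, 0, 0, 0.085], [0, 0, 0, 0, 0, 0, 0.085]],
  ],
)

```text
t: 9.0
tool_pos: [0.5774, -0.0816, 0.1697]
tool_rot: [0.096, 1.569, -0.097]
contact_force: [-0.3, 0.0, 0.1]
opening: 0.0849
```

```bash
python3 go.py 0.578 -0.082 0.163 83
```

```text
t 9.0 pos [ 0.5774 -0.0816  0.1697] F [-0.3  0.   0.1] open 0.0849
shift now-frame [ 0.0067 -0.0003  0.0006] shift goal-frame [ 0.0067 -0.0003  0.0006] turn [-0.04 -0.03  0.02]
```

Call:
arm_command(
  plan=[
    [[0.005, 0, 0, 0, 0, 0, 0.085], [0.001, 0, 0, 0, 0, 0, 0.05], [0, 0, 0, 0, 0, 0, 0.04], [0, 0, 0, 0, 0, 0, 0.04], [0, 0, 0, 0, 0, 0, 0.03], [0, 0, 0, 0, 0, 0, 0.03], [0, 0, 0, 0, 0, 0, 0.03]],
  ],
  squeeze=30,
)

```text
t: 9.58
tool_pos: [0.5789, -0.082, 0.1659]
tool_rot: [0.095, 1.565, -0.097]
contact_force: [-0.4, 0.3, -1.7]
opening: 0.0351
```

```bash
python3 go.py 0.578 -0.082 0.163 83; python3 -c "
from h import *
o=ctrl.get_obs();print(o['contact_force'],o['wrist_torque'])"; python3 look.py w7
```

```text
t 9.58 pos [ 0.5789 -0.082   0.1659] F [-0.4  0.3 -1.7] open 0.0351
shift now-frame [ 0.0029 -0.0001 -0.0009] shift goal-frame [ 0.0029 -0.0001 -0.0009] turn [-0.03  0.19  0.06]
[-0.43399806  0.2545101  -1.74041312] [ 0.01164055  0.00296976 -0.03282912]
9.5833 [ 0.5789 -0.082   0.1659] [[0.003, 0.122, 0.992], [-0.001, 0.992, -0.122], [-1.0, -0.001, 0.003]] 0.035112536456229276 [-0.43  0.25 -1.74] [-0.27  0.    1.77 -0.    1.36 -1.72]
```

View pics/w7.png

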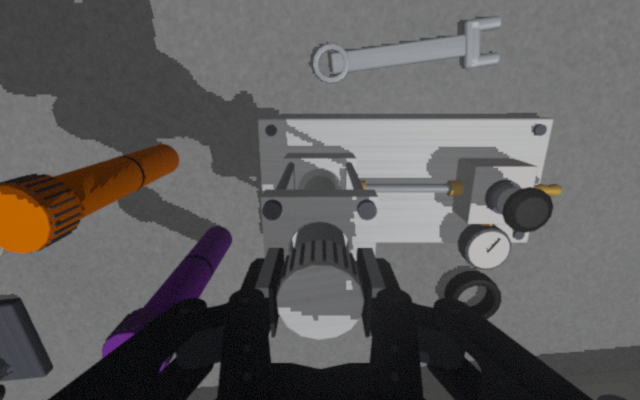

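The knob is gripped centrally (320,290) with almost no side force. I push lightly down to fix the zero height (plunger on the bore's bottom).

Call:
arm_command(
  plan=[
    [[0.0015, 0, -0.0005, 0, 0.2, 0, 0.03], [0.0015, 0, 0, 0, 0, 0, 0.03]],
  ],
)

```text
t: 9.8
tool_pos: [0.5795, -0.0822, 0.1649]
tool_rot: [0.095, 1.566, -0.098]
contact_force: [-0.8, 0.4, 7.8]
opening: 0.0352
```

Call:
arm_command(
  plan=[
    [[0.0005, 0, 0, 0, 0, 0, 0.03]],
  ],
)

```text
t: 9.88
tool_pos: [0.5796, -0.0822, 0.165]
tool_rot: [0.095, 1.566, -0.098]
contact_force: [-1.4, 0.1, -0.3]
opening: 0.0353
```

Call:
arm_command(
  plan=[
    [[0.0005, 0, 0, 0, 0, 0, 0.03]],
  ],
)

```text
t: 9.97
tool_pos: [0.5796, -0.0822, 0.1649]
tool_rot: [0.095, 1.566, -0.097]
contact_force: [-1.7, 0.7, 2.4]
opening: 0.0354
```

Call:
arm_command(
  plan=[
    [[-0.003, 0, -0.0007, 0, 0, 0, 0.03], [-0.004, 0, -0.0003, 0, 0, 0, 0.03], [-0.004, 0, 0, 0, 0, 0, 0.03], [-0.004, 0, 0, 0, 0, 0, 0.03]],
  ],
  squeeze=40,
)

```text
t: 10.3
tool_pos: [0.5772, -0.0818, 0.178]
tool_rot: [0.096, 1.569, -0.097]
contact_force: [0.4, 0.0, -2.1]
opening: 0.0353
```

```bash
python3 go.py 0.579 -0.082 0.215 83
```

```text
t 10.3 pos [ 0.5772 -0.0818  0.178 ] F [ 0.4  0.  -2.1] open 0.0353
shift now-frame [-0.037  -0.      0.0018] shift goal-frame [-0.037   0.      0.0018] turn [-0.04 -0.04  0.05]
```

Call:
arm_command(
  plan=[
    [[-0.004, 0, 0.0006, 0, 0, 0, 0.03], [-0.004, 0, 0.0003, 0, 0, 0, 0.03], [-0.004, 0, 0.0002, 0, 0, 0, 0.03], [-0.004, 0, 0.0002, 0, 0, 0, 0.03]],
  ],
)

```text
t: 10.63
tool_pos: [0.5783, -0.0818, 0.1952]
tool_rot: [0.096, 1.57, -0.097]
contact_force: [-0.2, 0.1, -0.9]
opening: 0.0352
```

```bash
python3 go.py 0.5783 -0.082 0.215 83
```

```text
t 10.63 pos [ 0.5783 -0.0818  0.1952] F [-0.2  0.1 -0.9] open 0.0352
shift now-frame [-0.0198 -0.0002 -0.    ] shift goal-frame [-0.0198 -0.0002 -0.    ] turn [-0.03 -0.09  0.04]
```

Call:
arm_command(
  plan=[
    [[-0.004, 0, 0, 0, 0, 0, 0.03], [-0.004, 0, 0, 0, 0, 0, 0.03], [-0.004, 0, 0, 0, 0, 0, 0.03], [-0.003, 0, 0, 0, 0, 0, 0.03]],
  ],
)

```text
t: 10.97
tool_pos: [0.5786, -0.0819, 0.2125]
tool_rot: [0.096, 1.569, -0.097]
contact_force: [-0.4, 0.4, -1.4]
opening: 0.0349
```

```bash
python3 go.py 0.5783 -0.082 0.215 83
```

```text
t 10.97 pos [ 0.5786 -0.0819  0.2125] F [-0.4  0.4 -1.4] open 0.0349
shift now-frame [-0.0025 -0.0001 -0.0003] shift goal-frame [-0.0025 -0.0001 -0.0003] turn [-0.04 -0.04  0.05]
```

Call:
arm_command(
  plan=[
    [[-0.0015, 0, -0.0002, 0, 0, 0, 0.03], [0, 0, 0, 0, 0, 0, 0.03], [0, 0, 0, 0, 0, 0, 0.03]],
  ],
)

```text
t: 11.22
tool_pos: [0.5789, -0.082, 0.2155]
tool_rot: [0.095, 1.568, -0.097]
contact_force: [0.6, 0.7, -2.0]
opening: 0.0349
```

```bash
python3 go.py 0.5783 -0.082 0.215 83; python3 look.py w8 ring_line barrel_rim; python3 - <<'E'
from h import *
im=get_image("side");T=T_cam("side")
for t in ["ring_line","barrel_rim","knob"]:
    for d in mark_of("side",t)[:4]: print(t,round(d["conf"],2),w(T,d["at"]))
a=cv2.resize(cv2.cvtColor(im,cv2.COLOR_RGB2BGR)[150:225,290:370],None,fx=4,fy=4,interpolation=2)
T=T_cam("wrist"); b=cv2.imread("pics/w8.png")[100:350,220:420]
b=cv2.resize(b,None,fx=2.2,fy=2.2,interpolation=2)
out=np.zeros((550,800,3),np.uint8); out[:a.shape[0],:a.shape[1]]=a; out[:b.shape[0],330:330+b.shape[1]]=b
cv2.imwrite("pics/c8.png",out)
print(proj("wrist",T,(.578,-.082,.15)))
E
```

```text
t 11.22 pos [ 0.5789 -0.082   0.2155] F [ 0.6  0.7 -2. ] open 0.0349
shift now-frame [ 0.0005 -0.0001 -0.0006] shift goal-frame [ 0.0005 -0.0001 -0.0006] turn [-0.03  0.07  0.06]
11.2167 [ 0.5789 -0.082   0.2155] [[0.001, 0.122, 0.992], [-0.001, 0.992, -0.122], [-1.0, -0.001, 0.001]] 0.03493411651088096 [ 0.63  0.7  -2.  ] [-0.27 -0.03  1.73 -0.    1.45 -1.72]
ring_line 0.83 [ 0.6277 -0.1921  0.0693] [215. 246.] tool shift [ 0.1464 -0.1032  0.0617]
ring_line 0.78 [ 0.5837 -0.0821  0.152 ] [321. 224.] tool shift [0.0635 0.0005 0.0047]
ring_line 0.93 [ 0.5382 -0.233   0.0661]
ring_line 0.73 [ 0.627  -0.1943  0.0697]
ring_line 0.67 [ 0.577  -0.084   0.1504]
barrel_rim 0.85 [ 0.5784 -0.0802  0.1524]
knob 0.67 [ 0.5794 -0.0845  0.2357]
knob 0.64 [ 0.6292 -0.1963  0.1542]
knob 0.61 [ 0.5374 -0.2282  0.1497]
(np.float64(320.27888605210995), np.float64(215.76643041114608))
```

View pics/c8.png

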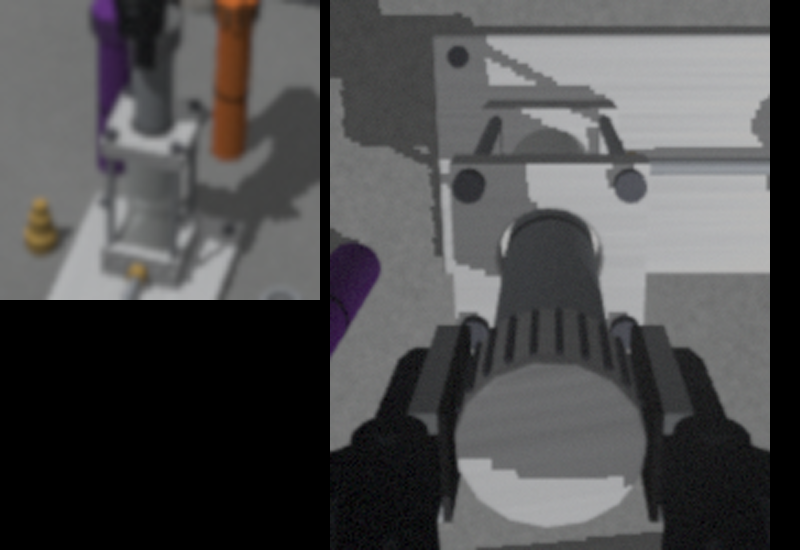

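The ring is at the bore's mouth: thin dark arc at (548,213) in the crop. The encoder says 50.5 mm of rise. I trim slightly, check it is steady, and zoom in.

Call:
arm_command(
  plan=[
    [[0.0007, 0, -0.0004, 0, 0, 0, 0.03], [0, 0, 0, 0, 0, 0, 0.03]],
  ],
)

```text
t: 11.73
tool_pos: [0.5782, -0.0819, 0.2142]
tool_rot: [0.096, 1.568, -0.097]
contact_force: [0.4, 0.1, -1.8]
opening: 0.0349
```

```bash
python3 look.py w9; python3 - <<'E'
from h import *
T=T_cam("wrist"); c=calibration("wrist")
b=cv2.imread("pics/w9.png")[185:235,275:365]; cv2.imwrite("pics/c9.png",cv2.resize(b,None,fx=8,fy=8,interpolation=cv2.INTER_NEAREST))
M=R.from_rotvec(ctrl.get_obs()["tool_rot"]).as_matrix(); z=M[:,2]; cen=np.array([.5785,-.082,.15])
for n,r,dz in [("bore far edge",.015,0),("rod top line edge",.014,.0015),("rod at rim",.014,0),("ring bottom",.014,-.0015),("rod near? far side +",-.014,0)]:
    print(n,[np.round(proj("wrist",T,cen+s*r*z+[0,0,dz]),1).tolist() for s in (1,-1)])
g=cv2.cvtColor(cv2.imread("pics/w9.png"),cv2.COLOR_BGR2GRAY); print(g[186:222,316:325].mean(1).round().astype(int).tolist())
E
python3 go.py 0.5783 -0.082 0.215 83
```

```text
11.7333 [ 0.5782 -0.0819  0.2142] [[0.0, 0.122, 0.992], [-0.001, 0.992, -0.122], [-1.0, -0.001, 0.0]] 0.03486680230681172 [ 0.38  0.15 -1.82] [-0.27 -0.03  1.73 -0.    1.45 -1.72]
bore far edge [[320.3, 237.7], [320.3, 196.5]]
rod top line edge [[320.3, 237.3], [320.3, 198.6]]
rod at rim [[320.3, 236.4], [320.3, 197.9]]
ring bottom [[320.3, 235.5], [320.3, 197.3]]
rod near? far side + [[320.3, 197.9], [320.3, 236.4]]
[174, 173, 173, 173, 172, 171, 170, 167, 161, 148, 109, 64, 45, 45, 57, 59, 60, 60, 59, 58, 60, 59, 59, 59, 59, 58, 59, 59, 59, 58, 58, 59, 58, 58, 59, 58]
t 11.78 pos [ 0.5783 -0.0819  0.2142] F [-0.7  0.1 -0.7] open 0.0349
shift now-frame [-0.0008 -0.0001  0.    ] shift goal-frame [-0.0008 -0.0001  0.    ] turn [-0.03  0.02  0.06]
```

View pics/c9.png

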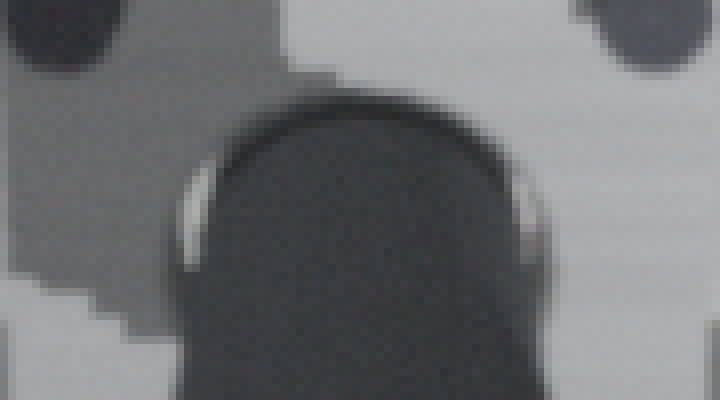

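The ring shows as a dark arc at the rim (rows 196–199), as predicted for the level position; the view resolves about 2 mm per pixel, so the encoder sets the final trim.

Call:
arm_command(
  plan=[
    [[-0.0005, 0, 0, 0, 0, 0, 0.03], [0, 0, 0, 0, 0, 0, 0.03], [0, 0, 0, 0, 0, 0, 0.03], [0, 0, 0, 0, 0, 0, 0.03]],
  ],
)

```text
t: 12.12
tool_pos: [0.5783, -0.0819, 0.2147]
tool_rot: [0.096, 1.568, -0.097]
contact_force: [0.5, 0.2, -0.9]
opening: 0.035
```

Call:
arm_command(
  plan=[
    [[0, 0, 0, 0, 0, 0, 0.03], [0, 0, 0, 0, 0, 0, 0.03], [0, 0, 0, 0, 0, 0, 0.03]],
  ],
)

```text
t: 12.37
tool_pos: [0.5783, -0.0819, 0.2148]
tool_rot: [0.096, 1.568, -0.097]
contact_force: [-0.3, -0.2, -1.6]
opening: 0.0349
```

Steady at 49.8 mm of rise with no side force. A last check of the scene, then hand in.

```bash
python3 - <<'E'
from h import *
for n in ["side","top","wrist"]:
    T=T_cam(n); get_image(n)
    for t in ["ring_line","barrel_rim","purge_top"]:
        for d in mark_of(n,t)[:3]: print(n,t,round(d["conf"],2),w(T,d["at"]))
o=ctrl.get_obs(); print(o["t"],o["tool_pos"],o["opening"])
print(finish_job())
E
```

```text
side ring_line 0.88 [ 0.539  -0.2317  0.0665]
side ring_line 0.7 [ 0.6258 -0.1963  0.0679]
side ring_line 0.66 [ 0.5773 -0.0856  0.1481]
side barrel_rim 0.86 [ 0.5796 -0.0784  0.1525]
side purge_top 0.66 [ 0.5797 -0.0817  0.1544]
side purge_top 0.51 [0.5977 0.0658 0.0909]
side purge_top 0.38 [ 0.44   -0.4579  0.0058]
top barrel_rim 0.94 [ 0.5758 -0.0805  0.1532]
top purge_top 0.61 [0.598  0.0652 0.0926]
top purge_top 0.53 [ 0.5756 -0.0783  0.1492]
wrist ring_line 0.71 [ 0.5426 -0.2304  0.0664]
wrist ring_line 0.69 [ 0.5796 -0.0825  0.1485]
wrist ring_line 0.55 [ 0.6283 -0.1917  0.0697]
wrist purge_top 0.82 [0.5948 0.0643 0.093 ]
12.9667 [ 0.57829161 -0.0818856   0.21476193] 0.03467518537209074
the job is handed in; nothing more can be done
None
```

The gas sample is taken and handed in at about 13 s. The ring line is at the flange's top face as near as I could measure, and the gripper is still holding the plunger there, steady.

- **Purge:** I pressed the head to its stop, with the fingertips at 82 mm and about 11 N on them. It stayed there for about 1.1 s. Just before that, a first press reached the stop at about 24 N, then eased off by roughly 1 mm for a moment. The head then sprang back up, and the networks place it at 91–93 mm. The plunger was fully in throughout.
- **Plunger:** I gripped the bare steel knob and pushed it lightly down to confirm it was on the bore's bottom. Then I drew it straight up, with side forces of no more than about 1 N during the draw.
- **Final height:** The arm's own measurement shows 49.8 mm of rise, against the 50 mm needed.
- **Checks that disagreed:** In the final check the networks put the ring line at 148–148.5 mm (150.4–152 mm on an earlier look) and the flange at about 152.5–153 mm. That is close to their 4 mm accuracy, and the wrist picture resolves only about 2 mm per pixel. I therefore relied on the arm's measurement.
- **Loose things:** I never came near them with the arm, but I did not check their positions one by one at the end.

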